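Hold the coffee pod drawer out at the clip

TASK

On the pod dispenser, first turn the selector so that its white line points at the green dot and let go of it; then pull the orange-tabbed spring drawer out until its white pointer is level with the red clip, not well past it, and keep holding it there so that the pod can be taken: the program finishes while the gripper still holds the drawer at the clip. Leave everything else on the table where it stands.

Things in the scene. Friction and masses are not known exactly. Their poses are not given: they have to be found in the camera images.
- dispenser: Pod dispenser, fixed: black base 200 x 320 x 30 mm (own x -110 to +90, y -170 to +150), white pod tower (y +60 to +150, full depth, top 105 mm above table). Origin on the table inside the base; z up, y towards the tower. Turned up to 0.3 rad from world axes. Selector axis at x -60, y -40 mm; the drawer runs along x = +35 mm and comes out towards -y.
- selector (a joint): Selector angle, rad, growing clockwise seen from above. Marked positions: 0 white dot, 0.698 amber, 1.396 green, 2.094 blue; stiff with friction (0.05 N m), it stays where it is left. End stops 0.06 outside these. The white line on top points, in the dispenser's frame, at angle 1.047 minus this value, counter-clockwise from +x.
- selector_grip (a point): On the selector's axis at gripping height, 75 mm above the table. The grip is an upright grey bar 46 mm long (along the white line), 14 mm thick, 54 to 86 mm above the table, on a black disc of 48 mm diameter over a fixed drum of 84 mm diameter (top at 48 mm) that bears the coloured dots (11 mm, 34 mm from the axis).
- drawer (a joint): How far the drawer is pulled out, m: 0 shut, 0.105 at its end stop. A spring pulls it shut with 4.5 N when shut plus 90 N per metre pulled (about 10 N at 60 mm); it springs back when let go.
- tab (a point): Middle of the drawer's orange upright tab at gripping height, 80 mm above the table. Tab: 36 mm wide (dispenser x), 12 mm thick (dispenser y), 35 to 101 mm above the table; 74 mm free between it and the tower when shut. Moves towards dispenser -y as the drawer is pulled.
- pointer (a point): Tip of the white pointer arm on the far side of the tab (38 mm in dispenser +x from the tab's middle, same dispenser y as the tab's middle, 45 mm above the table). It moves with the drawer and passes just beside the clip.
- clip: Red clip, 16 x 12 x 14 mm (12 along dispenser y), fixed on the scale rail beside the drawer; origin under its centre, 34 mm above the table, axes as the dispenser's. It marks how far to pull: the pointer is level when it has the same dispenser y, within the clip's width (6 mm either way). It sits 45 to 80 mm from the pointer's shut place.
- spare_pod: Loose amber coffee pod, 37 mm diameter, 26 mm high, on the table off the drawer end of the dispenser. Origin under its centre. Leave alone.
- cup: White espresso cup, 62 mm diameter, 58 mm high, beyond the tower. Origin under its centre. Leave alone.
- mug: Blue mug, 80 mm diameter, 90 mm high, handle. Origin under its centre. Leave alone.
- sugar_jar: Glass jar with wooden cap, 72 mm diameter, 110 mm high. Origin under its centre. Leave alone.
- tin: Green tin, 70 mm diameter, 100 mm high. Origin under its centre. Leave alone.
- bowl: Wooden bowl, 130 mm diameter, 55 mm high. Origin under its centre. Leave alone.
- glasses_case: Black spectacles case, 160 x 60 x 35 mm. Origin under its centre. Leave alone.

How it is judged (in metres and radians):
On the way, in this order (a step that is already met when the one before it is completed fails the run):
1. the selector points at the green dot, let go, with the drawer still shut (value of joint selector between 1.2362 and 1.5562 rad and contact force between the fingers and selector below 0.3 N and value of joint drawer below 0.01 m), for 0.3 s.
2. the gripper holds the drawer out with its pointer level with the red clip (value of joint selector between 1.2362 and 1.5562 rad and y of pointer in the frame of clip between -0.006 and 0.006 m and contact force between the fingers and drawer above 3 N and velocity of joint drawer between -0.01 and 0.01 m/s), for 0.5 s.
At the end, for the whole second after the job is handed in: The selector points at the green dot (within 0.16 rad, the dot's half width), the drawer's pointer is level with the red clip (within 6 mm along the drawer), the drawer is still (under 10 mm/s), and the fingers hold it (contact force over 3 N), through the last second (all of step 2); the arm keeps its last pose, push and grip.
It fails at once if the drawer is pulled more than 15 mm past the clip (y of pointer in the frame of clip below -0.015 m).
It fails at once if the drawer is pulled out more than 20 mm with the selector off the green dot (value of joint drawer above 0.02 m and not (value of joint selector between 1.1462 and 1.6462 rad)).
It fails at once if something else on the table is moved more than 30 mm (distance of any of spare_pod, cup, mug, sugar_jar, tin, bowl, glasses_case from where it was at the start of the episode above 0.03 m).
It fails at once if a pod, cup, mug, jar, tin or bowl is tipped over (angle between any of spare_pod, cup, mug, sugar_jar, tin, bowl's own z axis and vertical above 0.5 rad).
It also fails if it takes over 48 s, if anything falls off the work surface, if the arm or the gripper's body presses on something with over 40 N, if the wrist force passes 120 N, or if a joint passes its speed limit or range.

ROBOT

A 7-joint arm with a two-finger parallel gripper is mounted at the origin on the work surface. World frame = base frame: x ahead of the robot, y to its left, z up, the work surface at z = 0. Lengths are in m, angles in degrees, forces in N, time in s.
With the tool pointing down it reaches from about 0.425 to 0.875 m from the base axis. Payload 4.7 kg.
Tool frame: the origin (TCP) lies at the very end of the fingers, on their centre line; the grasp point (between the pads) lies 19 mm behind it; z points along the fingers, y is the line along which they close (so a half turn about z gives the same grasp; the last joint's range is limited). The gripper opens to 87 mm and grips with 3 to 60 N. Pads are 19 mm wide; open, the fingers measure 117 mm over their backs; the gripper's body (75 mm by 190 mm) begins 51 mm behind the grasp point.
Start: joints at [64.693, 18.392, -4.016, 83.108, 1.295, 78.541, -3.26], TCP at [0.286, -0.584, 0.223] pointing down, gripper open.
Joint ranges: [-163.93, 163.93], [-17.29, 119.83], [-79.2, 71.16], [3.27, 140.29], [-89.18, 269.18], [5.43, 117.66], [-154.24, 154.24]. Speed limits (degrees/s): [147.25, 147.25, 180, 180, 180, 180, 180].

INTERFACE

Orientations are given as [roll, pitch, yaw] about the fixed x, y, z axes, in that order (R = Rz(yaw) Ry(pitch) Rx(roll)).
In Python, from cell import get_obs, cams, ticket, finder gives the robot as it stands.
- The arm moves only by the shell command python3 -m creep 'ROWS' [FORCE]. ROWS is text: rows parted by semicolons, each of 5 numbers parted by spaces: the shift along the world's x, y, z in m, then the turn about the world's z in degrees, then the finger opening in m, from 0 to 0.087. A call has 1 to 8 rows; each row shifts and turns the commanded pose from where the row before left it; what a row does not reach is not made up. A row lasts 1/8 s, in which the tool goes at most 62.5 mm and 10.7 degrees, less where a joint would pass 70% of its speed; a pose out of reach is approached as far as the arm can. A call with a gripper value outside its range is refused whole. The fingers move at their own pace and stop on an object; FORCE is the grip in N (left out, the last holds). Time passes only in rows, so rows that do not move let the fingers close. It gives the time, the measured TCP pose, the force, the opening and the grip force at its end, in the units of the state.
- get_obs(): the state, without advancing time (a new reading comes with each control period).
- cams.read_camera(name): name is "side" or "top" or "wrist"; returns the picture (400x640x3 uint8, red, green, blue); there is no depth.
- cams.calibration(name): a dict with "fx", "fy", "cx", "cy" (pixels), "extrinsics" (4x4, takes a point from world to camera coordinates). Camera axes: x right, y down, z forward; pixel columns grow to the right and rows downward; lengths in m; the calibration is good to about 2 mm. A picture is of the moment at which its call begins: read the wrist's pose just before it. calibration takes no time and is no camera call; for the wrist camera it gives the pose at the moment of the call.
- ticket.sign_off(): hands the job in; it is judged then, once.
Trained networks look in the newest picture that a camera, given by its name, has taken for a name from the list of things; names that differ only in an ending like _2 or _b are one class to them, and where a whole thing is asked for, a point or a joint stands for the part that bears it (a point fixed in the world has none). Each returns a list of dicts, best first, with "p" (0 to 1); they miss things now and then, are a little off and sometimes report something else, mostly with a low value. They report only what shows in the picture. A call takes as long as a camera call.
- finder.masks_of(name, camera): "mask" (400x640 bool, what is visible of it) and "xy" ([column, row] in pixels, amid what is visible of it).
- finder.tip_of(name, camera): "xy" ([column, row] in pixels: a listed point, or the origin of a listed thing).
The state is a dict: "time_s": time; "qpos": joint angles; "joint_velocities": joint speeds; "effort": joint torques, N m; "tool_pos": TCP position; "tool_rot": TCP orientation; "force": force on the tool from outside, world axes, zero at the start; "wrist_torque": the same for the moment, N m; "grip_width": finger opening in m; "grasp_force": force on a finger pad.
Only numpy, scipy, OpenCV 4.12 (cv2) and the standard library are available. Lean on these libraries where they do the work, as an engineer would, in place of code of your own. Each camera call takes 0.05 s, during which the arm holds its last target. There are 200 camera calls.

## Working session

There is one attempt and no reset: what is moved stays moved. The work goes in short steps, Python scripts to look and compute and a shell command to move; the robot and the scene stay as the last step left them, time stands still between calls to the robot, and variables do not carry over. Pictures are saved under pics/ and viewed, at most 10 in all, crops included, and the job is handed in when it is done.

```bash
mkdir -p pics
cat > h.py <<'E'
import numpy as np, cv2
from cell import get_obs, cams, ticket, finder
def ray(cam,xy,C=None):
    C=C or cams.calibration(cam); E=np.array(C["extrinsics"]); R,t=E[:3,:3],E[:3,3]
    d=R.T@np.array([(xy[0]-C["cx"])/C["fx"],(xy[1]-C["cy"])/C["fy"],1]); return -R.T@t,d
def at(cam,xy,z,C=None):
    o,d=ray(cam,xy,C); return o+d*(z-o[2])/d[2]
def proj(cam,p):
    C=cams.calibration(cam);E=np.array(C["extrinsics"]);q=E[:3,:3]@np.array(p)+E[:3,3]
    return [C["fx"]*q[0]/q[2]+C["cx"],C["fy"]*q[1]/q[2]+C["cy"]]
def save(cam,name):
    im=cams.read_camera(cam); cv2.imwrite(f"pics/{name}.png",im[:,:,::-1]); return im
E
python3 - <<'E'
from h import *
H=dict(selector_grip=.075,tab=.08,pointer=.045,clip=.034,spare_pod=0,cup=0,mug=0,sugar_jar=0,tin=0,bowl=0,glasses_case=0,dispenser=0)
for c in("top","side"):
    save(c,c+"0")
    for n,z in H.items():
        for r in finder.tip_of(n,c)[:2]: print(c,n,round(r["p"],2),np.round(r["xy"],1),np.round(at(c,r["xy"],z),4))
o=get_obs();print(o["time_s"],o["tool_pos"],o["tool_rot"],o["force"])
E
```

```text
top selector_grip 0.81 [346.1 224.9] [ 0.4878 -0.0527  0.075 ]
top tab 0.91 [341.4 191.7] [ 0.5736 -0.0411  0.08  ]
top pointer 0.96 [346.9 178.5] [ 0.6127 -0.0571  0.045 ]
top spare_pod 0.64 [408.8 199. ] [ 0.5604 -0.2299  0.    ]
top cup 0.88 [307.9 149.8] [0.7011 0.0501 0.    ]
top mug 0.67 [158.8 179.4] [0.6197 0.471  0.    ]
top sugar_jar 0.91 [498.  247.7] [ 0.4256 -0.4696  0.    ]
top sugar_jar 0.52 [345.9 226.7] [ 0.4845 -0.0549  0.    ]
top tin 0.92 [506.7 189. ] [ 0.5867 -0.5002  0.    ]
top bowl 0.9 [459.7 144. ] [ 0.7142 -0.3753  0.    ]
top bowl 0.15 [364.3 177.4] [ 0.6216 -0.1075  0.    ]
top glasses_case 0.69 [162.  248.1] [0.4273 0.4558 0.    ]
side selector_grip 0.68 [321.5 200.3] [ 0.5722 -0.0343  0.075 ]
side tab 0.72 [320.4 201.4] [ 0.5743 -0.0243  0.08  ]
side pointer 0.65 [306.  204.8] [ 0.6272 -0.0304  0.045 ]
side clip 0.45 [278.7 344.2] [0.6052 0.4785 0.034 ]
side clip 0.42 [311.9 190.2] [ 0.6217 -0.1128  0.034 ]
side spare_pod 0.64 [331.  176.3] [ 0.5685 -0.2282  0.    ]
side cup 0.69 [283.2 225.8] [0.6964 0.041  0.    ]
side mug 0.65 [278.3 343.7] [0.6127 0.4635 0.    ]
side sugar_jar 0.64 [375.  141.9] [ 0.4184 -0.4581  0.    ]
side tin 0.92 [334.6 134.8] [ 0.5921 -0.4753  0.    ]
side bowl 0.7 [301.1 148.9] [ 0.7149 -0.3642  0.    ]
side bowl 0.53 [319.2 199.4] [ 0.5929 -0.1024  0.    ]
side glasses_case 0.62 [344.6 354.2] [0.4205 0.462  0.    ]
side glasses_case 0.15 [306.7 203.5] [ 0.6348 -0.0749  0.    ]
side dispenser 0.86 [328.2 216.8] [ 0.5467 -0.0258  0.    ]
side dispenser 0.34 [278.2 343.5] [0.6131 0.463  0.    ]
1.3 [ 0.28610841 -0.58367474  0.22260129] [1.79993100e+02 3.43997214e-03 2.61172920e+01] [ 0.29967775 -0.35368497  1.05649362]
```

View pics/top0.png

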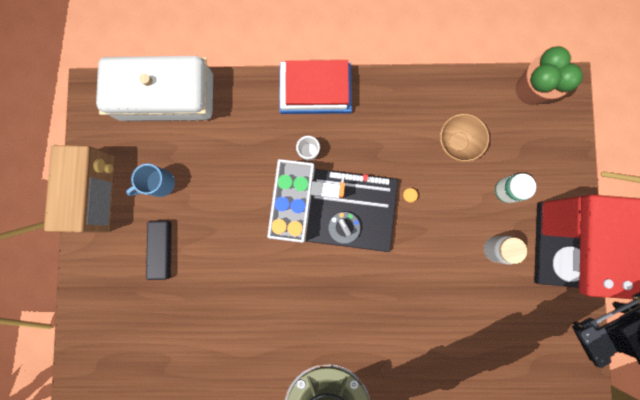

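View pics/side0.png

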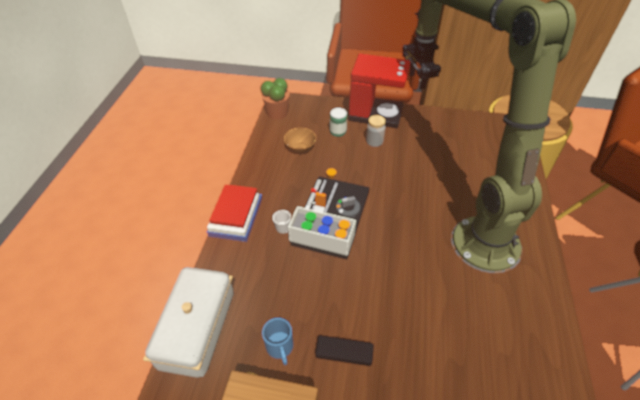

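The top view shows the dispenser at about (340,205), turned a few degrees. Its tower is on the left (world +y), the red clip is near (365,178), the selector at (345,227) and the loose pod at (410,195). I'll move the wrist camera over it.

```bash
python3 -m creep '0.01 0.03 0.05 -6 0.087;0.02 0.05 0.02 -8 0.087;0.02 0.058 0.01 -8 0.087;0.02 0.058 0 -8 0.087;0.02 0.058 0 0 0.087;0.02 0.058 0 0 0.087;0.02 0.058 0 0 0.087;0.02 0.058 0 0 0.087'; python3 -m creep '0.02 0.03 0 0 0.087;0.01 0.01 0 0 0.087;0 0 0 0 0.087;0 0 0 0 0.087'
python3 - <<'E'
from h import *
o=get_obs();print(o["time_s"],o["tool_pos"],o["tool_rot"])
for n,z in dict(selector_grip=.075,tab=.08,pointer=.045,clip=.034,spare_pod=0,dispenser=0).items():
    if n=="selector_grip":
        C=cams.calibration("wrist"); save("wrist","w0")
    for r in finder.tip_of(n,"wrist")[:2]: print(n,round(r["p"],2),np.round(r["xy"],1),np.round(at("wrist",r["xy"],z,C),4))
E
```

```text
time_s: 2.3
tool_pos: [0.4365, -0.1537, 0.303]
tool_rot: [179.9, -0.1, -3.9]
force: [0.5, -0.3, -0.5]
grip_width: 0.0873
grasp_force: 0.0
time_s: 2.8
tool_pos: [0.4654, -0.1178, 0.3023]
tool_rot: [180.0, 0.1, -4.1]
force: [-0.7, 0.5, -0.6]
grip_width: 0.0869
grasp_force: 0.0
2.8 [ 0.46539634 -0.11777149  0.30233078] [ 1.79979396e+02  5.16090503e-02 -4.06658883e+00]
selector_grip 0.64 [400.2  70.9] [ 0.5646 -0.2098  0.075 ]
tab 0.66 [241.   69.3] [ 0.5777 -0.0425  0.08  ]
pointer 0.61 [241.5  37.3] [ 0.6148 -0.0401  0.045 ]
clip 0.6 [295.7  32.6] [ 0.6174 -0.1003  0.034 ]
spare_pod 0.88 [401.3  73.3] [ 0.5672 -0.2279  0.    ]
dispenser 0.81 [240.4 103.7] [ 0.5448 -0.0194  0.    ]
```

View pics/w0.png

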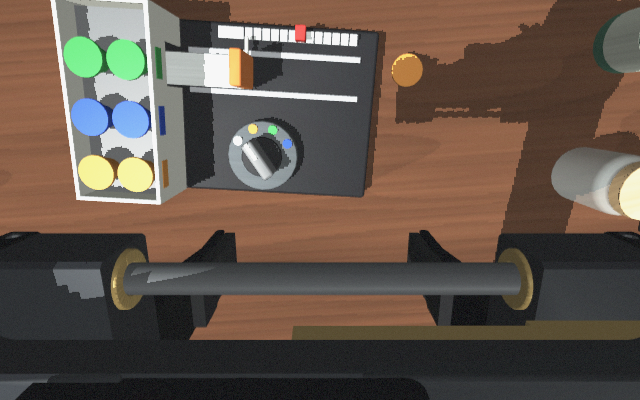

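The wrist view shows the dots at white (237,141), amber (252,129), green (273,130) and blue (288,144). The bar runs from about (247,146) to (270,178), and the clip is at (300,33). Next I'll work out the geometry and zoom in on the selector.

Run:
```python
from h import *
im=cv2.imread("pics/w0.png")
cv2.imwrite("pics/w0z.png",cv2.resize(im[10:205,150:400],None,fx=3,fy=3,interpolation=cv2.INTER_CUBIC)[:600,:800])
g=lambda x,y,z:at("wrist",(x,y),z)
for n,p in dict(cTR=(383,32,.03),cBR=(364,197,.03),white=(237,141,.048),amber=(252.5,129,.048),green=(273,130,.048),blue=(288,144,.048),b1=(247,146,.086),b2=(270,178,.086),clip=(300,28,.048)).items(): print(n,np.round(g(*p),4))
# circle centre of dots
P=np.array([g(*p)[:2] for p in[(237,141,.048),(252.5,129,.048),(273,130,.048),(288,144,.048)]])
from scipy.optimize import least_squares
# fit dispenser centre/yaw by dots: positions at angle 60-40k deg, r 34mm
a=np.radians(60-40*np.arange(4))
s=least_squares(lambda v:(v[:2]+.034*np.c_[np.cos(a+v[2]),np.sin(a+v[2])]-P).ravel(),[.49,-.055,-.07])
print("sel centre",s.x[:2],"yaw",np.degrees(s.x[2]),"res mm",np.round(s.fun*1e3,1))
```

```text
cTR [ 0.6127 -0.1986  0.03  ]
cBR [ 0.4173 -0.1694  0.03  ]
white [ 0.502  -0.0185  0.048 ]
amber [ 0.5147 -0.0387  0.048 ]
green [ 0.5119 -0.0628  0.048 ]
blue [ 0.4942 -0.079   0.048 ]
b1 [ 0.4989 -0.0381  0.086 ]
b2 [ 0.4618 -0.0593  0.086 ]
clip [ 0.6199 -0.1041  0.048 ]
sel centre [ 0.48139668 -0.04665807] yaw -7.245316834557973 res mm [ 0.  -1.1 -0.1 -0.5 -0.2  0.6  0.3  1. ]
```

View pics/w0z.png

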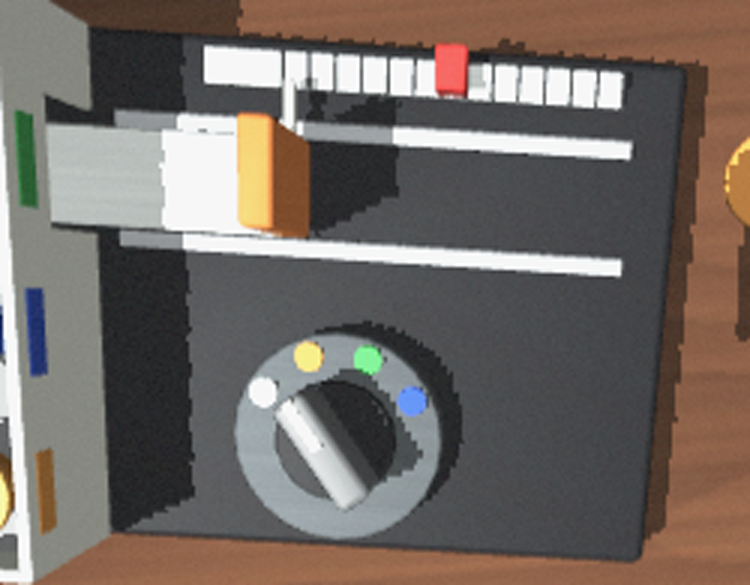

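The fits agree. The dispenser yaw is about -7.3°, the selector axis is at (0.481,-0.047), and the bar lies at about 30° in the world, so the joint is near 0.4. The bar must go to -27° for green.

```bash
python3 -m creep '0.008 0.03 0 8.5 0.06;0.008 0.03 0 8.5 0.06;0 0.011 -0.03 8.5 0.06;0 0 -0.05 8.5 0.06;0 0 -0.05 0 0.06;0 0 -0.03 0 0.06;0 0 0 0 0.06;0 0 0 0 0.06'
python3 - <<'E'
from h import *
o=get_obs();print(o["tool_pos"],o["tool_rot"]); save("wrist","w1")
E
```

```text
time_s: 4.15
tool_pos: [0.4831, -0.0448, 0.144]
tool_rot: [179.9, -0.1, 30.1]
force: [0.1, -0.4, 0.5]
grip_width: 0.06
grasp_force: 0.0
[ 0.48314444 -0.04475366  0.14403679] [ 1.79921571e+02 -9.52704521e-02  3.01126377e+01]
```

View pics/w1.png

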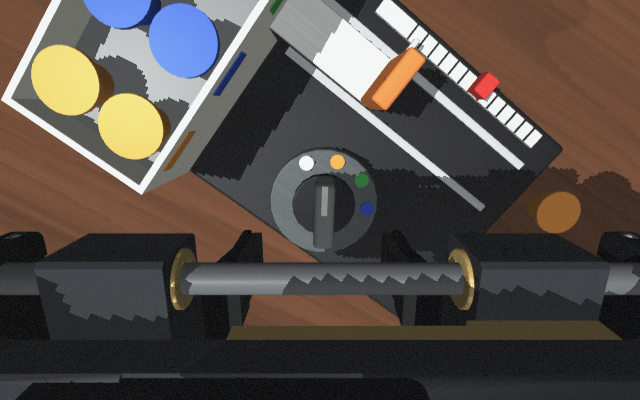

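The bar is upright in this picture at column 324 (rows 178 to 250), so the gripper is aligned with it. Next I'll refine the axis and the drawer geometry from this picture.

Run:
```python
from h import *
from scipy.optimize import least_squares
g=lambda x,y,z:at("wrist",(x,y),z)
P=np.array([g(*p,.048)[:2] for p in[(306,163),(337,162),(361,181),(367,209)]])
a=np.radians(60-40*np.arange(4))
s=least_squares(lambda v:(v[:2]+.034*np.c_[np.cos(a+v[2]),np.sin(a+v[2])]-P).ravel(),[.49,-.055,-.07])
print("sel",s.x[:2],"yaw",np.degrees(s.x[2]),np.round(s.fun*1e3,1))
print("bar",g(323.5,178,.086),g(323.5,248,.086))
y=np.radians(-7.3);Ri=np.array([[np.cos(y),np.sin(y)],[-np.sin(y),np.cos(y)]])
D=lambda p:np.round((Ri@(p[:2]-s.x[:2])+[-.06,-.04])*1e3,1)
im=cv2.imread("pics/w1.png"); h=cv2.cvtColor(im,cv2.COLOR_BGR2HSV)
m=cv2.inRange(h,(0,180,100),(6,255,255))|cv2.inRange(h,(172,180,100),(180,255,255))
m[:60]=0;m[120:]=0;m[:,:440]=0; q=np.argwhere(m);print("red",q.min(0),q.max(0),q.mean(0))
for n in("clip","tab","pointer"):
    for r in finder.tip_of(n,"wrist")[:1]: print(n,r["p"],r["xy"],D(g(*r["xy"],dict(clip=.034,tab=.08,pointer=.045)[n])), g(*r["xy"],dict(clip=.034,tab=.08,pointer=.045)[n]))
print("clip top",D(g(*q.mean(0)[::-1],.046)),"tab top",D(g(400,70,.09)))
```

```text
sel [ 0.48143062 -0.04851788] yaw -7.540860664456548 [-0.1 -0.4 -0.  -0.1  0.3  0.2 -0.2  0.3]
bar [ 0.50549373 -0.0342229   0.086     ] [ 0.46310163 -0.05887654  0.086     ]
red [ 72 469] [ 98 499] [ 84.16 481.37]
clip 0.73 [477.3, 84.9] [ 80.7 -78.2] [ 0.61616985 -0.10425598  0.034     ]
tab 0.78 [388.3, 84.5] [ 32.8 -19.5] [ 0.57603442 -0.04001495  0.08      ]
pointer 0.8 [414.7, 37.8] [ 72.9 -18.1] [ 0.61599673 -0.04367773  0.045     ]
clip top [ 78.6 -76.3] tab top [ 41.3 -18.6]
```

```bash
python3 -m creep '-0.001 -0.001 -0.04 0 0.06;0 0 -0.03 0 0.06;0 0 -0.014 0 0.06;0 0 0 0 0.06;0 0 0 0 0.06' 25
```

```text
time_s: 4.97
tool_pos: [0.4823, -0.0457, 0.0599]
tool_rot: [179.9, -0.1, 30.1]
force: [-0.5, 0.4, 0.0]
grip_width: 0.06
grasp_force: 0.0
```

```bash
python3 -m creep '-0.001 -0.002 0 0 0.0;0 0 0 0 0.0;0 0 0 0 0.0;0 0 0 0 0.0;0 0 0 0 0.0;0 0 0 0 0.0' 25; python3 -m creep '0 0 0 -8 0.0;0 0 0 -8 0.0;0 0 0 -8 0.0;0 0 0 -8 0.0;0 0 0 -8 0.0;0 0 0 -8 0.0;0 0 0 -9.5 0.0;0 0 0 0 0.0'
```

```text
time_s: 5.72
tool_pos: [0.4803, -0.0481, 0.0586]
tool_rot: [180.0, -0.0, 30.1]
force: [0.3, -2.4, -0.4]
grip_width: 0.0138
grasp_force: 25.0
time_s: 6.72
tool_pos: [0.4803, -0.046, 0.0586]
tool_rot: [-179.9, 0.0, -27.2]
force: [2.3, 4.7, 0.2]
grip_width: 0.0139
grasp_force: 25.0
```

Gripped and turned. Now I'll open the fingers, go straight up and check.

```bash
python3 -m creep '0 0 0 0 0.05;0 0 0 0 0.05;0 0 0 0 0.05;0 0 0.04 0 0.05;0 0 0.06 0 0.05;0 0 0 10 0.05;0 0 0 10 0.05;0 0 0 0 0.05'
python3 - <<'E'
from h import *
o=get_obs();print(o["tool_pos"],o["tool_rot"]); save("wrist","w2")
E
```

```text
time_s: 7.72
tool_pos: [0.48, -0.0481, 0.1587]
tool_rot: [180.0, -0.0, -7.5]
force: [0.6, -0.1, -0.5]
grip_width: 0.0499
grasp_force: 0.0
[ 0.4800326  -0.04807362  0.15868175] [ 1.79972130e+02 -8.14674656e-03 -7.49597822e+00]
```

View pics/w2.png

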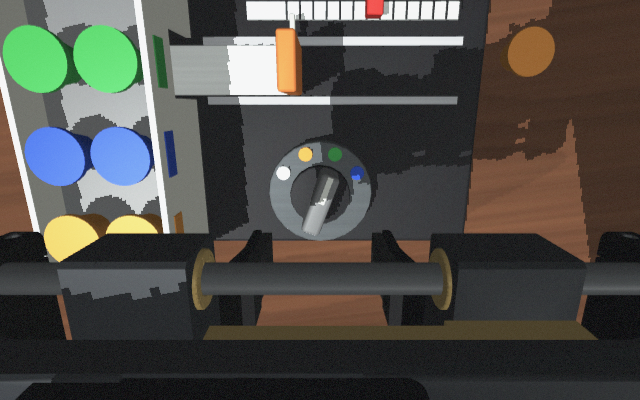

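The bar now points close to the green dot at (335,154); its ends are near (328,172) and (312,233). The tab is at (287,60) and the clip at (374,8). I'll put numbers on that.

```bash
python3 - <<'E'
from h import *
g=lambda x,y,z:at("wrist",(x,y),z)
im=cv2.imread("pics/w2.png"); gr=cv2.cvtColor(im,cv2.COLOR_BGR2GRAY)
C=[g(*p,.048)[:2] for p in[(283.5,173),(305.5,154.5),(335,154.5),(358,174)]]
from scipy.optimize import least_squares
a=np.radians(60-40*np.arange(4))
s=least_squares(lambda v:(v[:2]+.034*np.c_[np.cos(a+v[2]),np.sin(a+v[2])]-C).ravel(),[.49,-.055,-.07])
print("sel",s.x,np.degrees(s.x[2]),np.round(s.fun*1e3,1))
d=g(328,172,.086)-g(312,233,.086);print("bar len,disp angle",np.hypot(*d[:2]),np.degrees(np.arctan2(d[1],d[0])-s.x[2]))
save("wrist","w2b")
for n,z in dict(tab=.08,pointer=.045,clip=.034).items():
    for c in("wrist","top"):
        if c=="top" and n=="tab": save("top","t2")
        for r in finder.tip_of(n,c)[:1]: print(n,c,r["p"],r["xy"],np.round(at(c,r["xy"],z),4))
mask=finder.masks_of("selector","wrist")
h=cv2.cvtColor(im,cv2.COLOR_BGR2HSV)
m=cv2.inRange(h,(8,150,90),(20,255,255));m[:,:265]=0;m[:,312:]=0;m[110:]=0
q=np.argwhere(m);print("tab px",q.min(0),q.max(0))
for x,y,z in[(277,93,.101),(296,93,.101),(279,28,.101),(295,28,.101)]:print(np.round(g(x,y,z),4))
E
python3 - <<'E'
import cv2
im=cv2.imread("pics/w2.png");cv2.imwrite("pics/w2z.png",cv2.resize(im[0:250,240:400],None,fx=2.4,fy=2.4,interpolation=cv2.INTER_CUBIC)[:600])
E
```

```text
sel [ 0.48076545 -0.04815626 -0.14067997] -8.06036845532261 [-0.  -0.1 -0.1 -0.3 -0.3 -0.2  0.4  0.6]
bar len,disp angle 0.04614124378906846 -13.762383349823352
tab wrist 0.81 [288.2, 63.8] [ 0.5784 -0.04    0.08  ]
tab top 0.87 [341.5, 190.1] [ 0.5778 -0.0414  0.08  ]
pointer wrist 0.85 [290.8, 14.1] [ 0.6156 -0.0441  0.045 ]
pointer top 0.62 [345.5, 176.7] [ 0.6176 -0.0533  0.045 ]
clip wrist 0.86 [368.9, 7.1] [ 0.6155 -0.1021  0.034 ]
clip top 0.53 [364.7, 178.3] [ 0.6145 -0.1057  0.034 ]
tab px [ 28 275] [ 94 301]
[ 0.5605 -0.0318  0.101 ]
[ 0.559  -0.0432  0.101 ]
[ 0.596  -0.0388  0.101 ]
[ 0.5948 -0.048   0.101 ]
```

View pics/w2z.png

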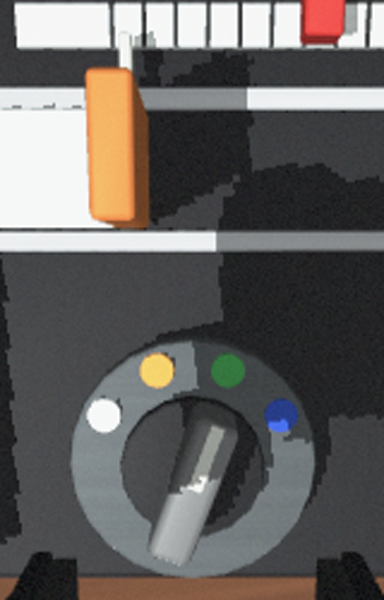

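On the zoom the bar runs from (172,555) to (222,422), which is -20° in the dispenser frame, so it is on green. The tab middle is at (0.5775,-0.0405) and the clip is about 57 mm away. I'll grip the tab.

```bash
python3 -m creep '0.05 0.004 0 0 0.055;0.0475 0.0035 0 0 0.055;0 0 -0.04 0 0.055;0 0 -0.04 0 0.055;0 0 -0.018 0 0.055;0 0 0 0 0.055;0 0 0 0 0.055'; python3 -m creep '0 0 0 0 0.0;0 0 0 0 0.0;0 0 0 0 0.0;0 0 0 0 0.0;0 0 0 0 0.0;0 0 0 0 0' 50
```

```text
time_s: 9.1
tool_pos: [0.5789, -0.0402, 0.0623]
tool_rot: [180.0, -0.2, -7.4]
force: [0.5, 0.3, 0.2]
grip_width: 0.0552
grasp_force: 0.0
time_s: 9.85
tool_pos: [0.5777, -0.0393, 0.0606]
tool_rot: [-179.9, 0.0, -7.4]
force: [0.3, 2.1, -0.3]
grip_width: 0.0116
grasp_force: 50.0
```

Gripped (12 mm opening). I'll pull 45 mm along (-0.134,-0.991), then measure.

```bash
python3 -m creep '-0.001 -0.0075 0 0 0;-0.001 -0.0075 0 0 0;-0.001 -0.0075 0 0 0;-0.001 -0.0075 0 0 0;-0.001 -0.0075 0 0 0;-0.001 -0.0075 0 0 0;0 0 0 0 0;0 0 0 0 0'
python3 - <<'E'
from h import *
for k in range(2):
  o=get_obs();C=cams.calibration("wrist");save("wrist",f"w3{k}");save("top",f"t3{k}")
  print(o["tool_pos"],o["grip_width"])
  for c in("wrist","top"):
    for n,z in dict(pointer=.045,clip=.034).items():
      for r in finder.tip_of(n,c)[:1]: print(n,c,r["p"],r["xy"],np.round(at(c,r["xy"],z),4))
a=cv2.imread("pics/w31.png");b=cv2.imread("pics/t31.png")[160:250,280:410]
cv2.imwrite("pics/v3.png",np.vstack([cv2.resize(a[0:150,230:430],(800,600))[:300],cv2.resize(b[:50,:],(800,300),interpolation=cv2.INTER_CUBIC)]))
E
```

```text
time_s: 10.85
tool_pos: [0.5722, -0.0815, 0.0606]
tool_rot: [-179.8, -0.0, -7.2]
force: [2.3, 8.3, -1.1]
grip_width: 0.0118
grasp_force: 50.0
[ 0.57217146 -0.08151739  0.06058992] 0.011754280204686145
pointer wrist 0.68 [318.1, 170.9] [ 0.6094 -0.0852  0.045 ]
clip wrist 0.7 [349.4, 152.6] [ 0.6153 -0.1031  0.034 ]
clip top 0.69 [459.0, 139.8] [ 0.7184 -0.363   0.034 ]
[ 0.57217405 -0.08143544  0.06055394] 0.011543302358672545
pointer wrist 0.84 [319.3, 165.5] [ 0.6122 -0.0862  0.045 ]
clip wrist 0.71 [344.5, 151.4] [ 0.6163 -0.1005  0.034 ]
pointer top 0.37 [159.8, 182.7] [0.6045 0.4489 0.045 ]
```

View pics/v3.png

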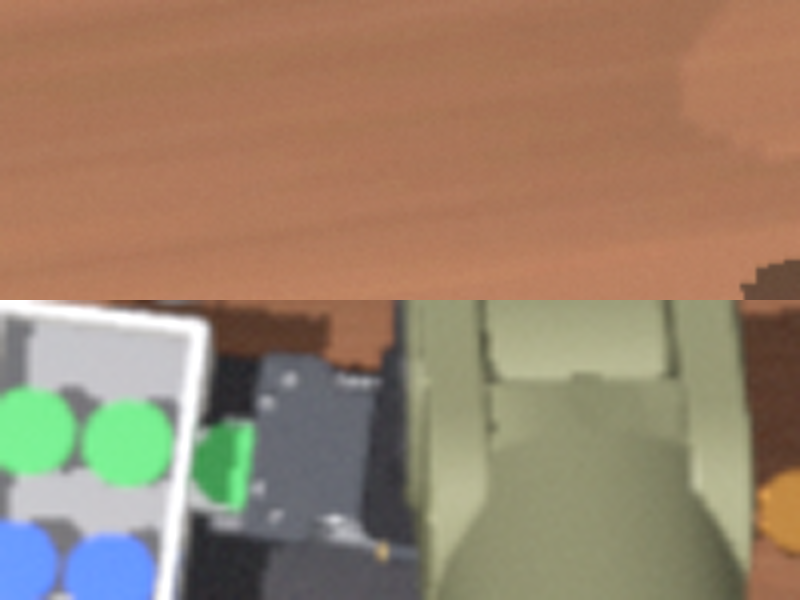

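The top view is blocked by the arm. The wrist measurement gives about 15 mm left, which matches the estimate. I'll pull 10 mm more and look with the wrist camera around (330,160).

```bash
python3 -m creep '-0.0005 -0.0035 0 0 0;-0.0005 -0.0035 0 0 0;-0.0005 -0.0035 0 0 0;0 0 0 0 0;0 0 0 0 0'
python3 - <<'E'
from h import *
o=get_obs();im=save("wrist","w4");print(o["tool_pos"])
for n,z in dict(pointer=.045,clip=.034).items():
  for r in finder.tip_of(n,"wrist")[:1]: print(n,r["p"],r["xy"],np.round(at("wrist",r["xy"],z),4))
cv2.imwrite("pics/v4.png",cv2.resize(im[100:250,230:430,::-1],(800,600),interpolation=cv2.INTER_CUBIC))
E
```

```text
time_s: 12.08
tool_pos: [0.5709, -0.0914, 0.0606]
tool_rot: [-179.7, -0.0, -7.2]
force: [2.1, 8.5, -0.9]
grip_width: 0.0114
grasp_force: 50.0
[ 0.5708922  -0.09143709  0.06058861]
pointer 0.81 [319.3, 169.6] [ 0.6087 -0.0959  0.045 ]
```

View pics/v4.png

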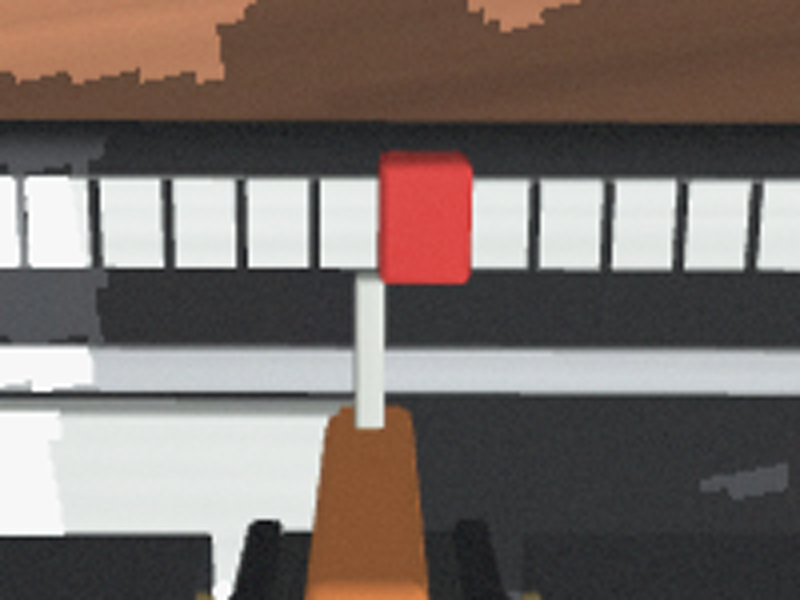

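The pointer is at crop column 369 and the clip centre at 426. The clip is 90 px wide for 12 mm, so about 7.6 mm remain.

```bash
python3 -m creep '-0.0004 -0.0025 0 0 0;-0.0003 -0.0025 0 0 0;-0.0003 -0.0025 0 0 0;0 0 0 0 0;0 0 0 0 0;0 0 0 0 0;0 0 0 0 0;0 0 0 0 0'
python3 - <<'E'
from h import *
o=get_obs();im=save("wrist","w5");print(o["tool_pos"])
cv2.imwrite("pics/v5.png",cv2.resize(im[100:250,230:430,::-1],(800,600),interpolation=cv2.INTER_CUBIC))
E
```

```text
time_s: 13.22
tool_pos: [0.5699, -0.0985, 0.0606]
tool_rot: [-179.7, -0.0, -7.2]
force: [2.4, 9.5, -0.7]
grip_width: 0.0115
grasp_force: 50.0
[ 0.56994648 -0.09854745  0.06056103]
```

View pics/v5.png

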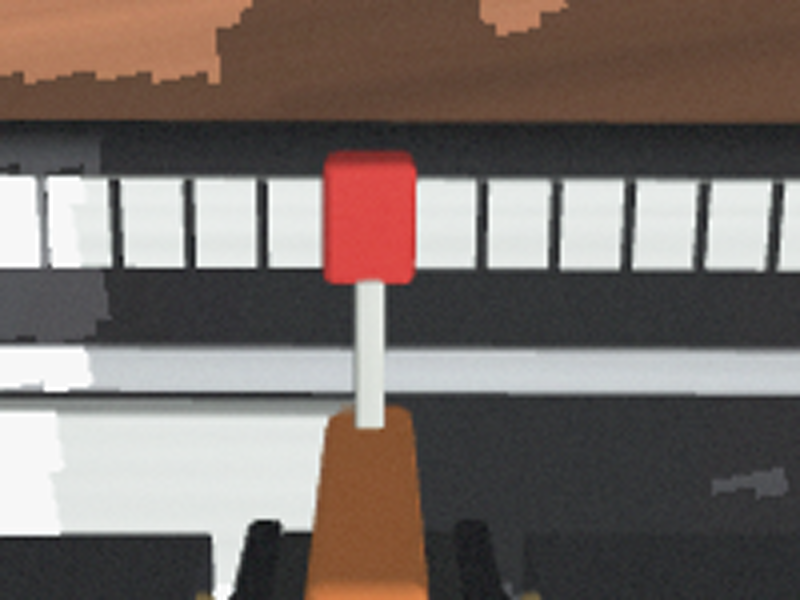

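The pointer (column 369) now sits on the clip's centre (column 369). I'll hold briefly, then hand in.

```bash
python3 -m creep '0 0 0 0 0;0 0 0 0 0;0 0 0 0 0;0 0 0 0 0;0 0 0 0 0;0 0 0 0 0'; python3 -c "
from cell import ticket
print(ticket.sign_off())"
```

```text
time_s: 14.02
tool_pos: [0.57, -0.0985, 0.0606]
tool_rot: [-179.7, -0.0, -7.2]
force: [2.3, 9.4, -0.7]
grip_width: 0.0116
grasp_force: 50.0
the job is handed in; nothing more can be done
None
```

I turned the selector to the green dot and let go of it, then pulled the drawer out; the gripper is still holding it with its pointer centred on the red clip, and I handed the job in at about 14 s (no verdict was returned).

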